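# Find the loose tile and hold it down on its bed

### The job

One of the four yellow tiles on the low white stand has come loose on its pad, though all four look alike. Press the tiles with a fingertip near an edge, one after another, until you find the one that rocks; then press that tile firmly in the middle until it is all the way down and level, and finish while still holding it down so that the adhesive can take. Nothing is to be picked up, and the bottles and nail tools stay where they are.

Things in the scene. Friction and masses are not known exactly. Their poses are not given: they have to be found in the camera images.
- tile_1: near left (stand -x, +y) of four identical square glossy yellow tiles, 64 x 64 x 8 mm, set in the low white stand; origin at the centre of its underside, z up, x and y along its edges and parallel to the stand's; its top face is 8 mm above the origin, 33 mm above the table. It cannot be lifted out. Any of the four may be the loose one; all start level at the same height.
- tile_2: near right tile (stand -x, -y), like tile_1 in every respect. How a sound tile feels: it gives less than 1 mm and does not tilt, wherever it is pressed, up to 25 N.
- tile_3: far left tile (stand +x, +y), like tile_1 in every respect. How the loose tile, whichever it is, feels at an edge: pressed with 3 to 5 N about 22 mm from its middle it rocks on its springy pad, that side dipping about 2 mm (0.06 to 0.1 rad) and the other side rising; it swings back level when released.
- tile_4: far right tile (stand +x, -y), like tile_1 in every respect. How the loose tile, whichever it is, feels in the middle: pressed within about 8 mm of its middle it starts down at 3 N and lies level on its solid bed, 3 mm lower, from about 9 N (12 to 20 N holds it surely); it comes back up when released.
- stand: fixed white melamine stand, 176 (x) x 204 (y) mm; origin at the centre of its underside, on the table. Its frame is 29 mm high: tile tops stand 4 mm above it. Tile centres at x = +-40, y = +-54 mm; a plain strip 41 mm wide runs along x between left and right tiles; near and far tiles are 16 mm apart; gaps round a tile 1.5 mm.
- dropper: small closed amber dropper bottle, diameter 25 mm, 60 mm tall, standing loose on the middle strip of the stand; origin at the centre of its underside. Bystander.
- polish_1: closed polish bottle, diameter 34 mm, 72 mm tall with its black cap, standing loose on the clear round turntable (210 mm across, top 22 mm above the table, free to spin); origin at the centre of its underside. Bystander.
- polish_2: closed polish bottle, diameter 34 mm, 72 mm tall with its black cap, standing loose on the clear round turntable (210 mm across, top 22 mm above the table, free to spin); origin at the centre of its underside. Bystander.
- polish_3: closed polish bottle, diameter 34 mm, 72 mm tall with its black cap, standing loose on the clear round turntable (210 mm across, top 22 mm above the table, free to spin); origin at the centre of its underside. Bystander.
- pusher: stainless nail pusher, 8 mm thick, 121 mm long along its x, lying in the white tray (160 x 210 mm, walls 18 mm high); origin under its shaft near the middle. Bystander.
- separator: mint hard silicone toe separator, a comb 95 x 42 x 18 mm, lying in the tray; origin under the middle of its spine. Bystander.
- buffer: black plastic buffer block 90 x 26 x 26 mm, lying in the tray; origin at the centre of its underside. Bystander.

How it is judged:
On the way:
1. the loose tile is pressed near an edge and rocks (tilts more than 0.035 rad under the fingers) (((angle between tile_1's own z axis and vertical above 0.035 rad and contact force between the fingers and tile_1 above 0.5 N) or (angle between tile_2's own z axis and vertical above 0.035 rad and contact force between the fingers and tile_2 above 0.5 N) or (angle between tile_3's own z axis and vertical above 0.035 rad and contact force between the fingers and tile_3 above 0.5 N) or (angle between tile_4's own z axis and vertical above 0.035 rad and contact force between the fingers and tile_4 above 0.5 N))), for 0.1 s.
At the end, for the whole second after the job is handed in: The loose tile is held down by the fingers with more than 5 N, its middle more than 2.3 mm below where it started (fully down is 3 mm), level within 0.03 rad (((distance of tile_1 from where it was at the start of the episode above 0.0023 m and angle between tile_1's own z axis and vertical below 0.03 rad and contact force between the fingers and tile_1 above 5 N) or (distance of tile_2 from where it was at the start of the episode above 0.0023 m and angle between tile_2's own z axis and vertical below 0.03 rad and contact force between the fingers and tile_2 above 5 N) or (distance of tile_3 from where it was at the start of the episode above 0.0023 m and angle between tile_3's own z axis and vertical below 0.03 rad and contact force between the fingers and tile_3 above 5 N) or (distance of tile_4 from where it was at the start of the episode above 0.0023 m and angle between tile_4's own z axis and vertical below 0.03 rad and contact force between the fingers and tile_4 above 5 N))); the arm keeps its last pose, push and grip.
It fails at once if the dropper bottle is lifted, carried, knocked over or pushed more than 20 mm (distance of dropper from where it was at the start of the episode above 0.02 m or angle between dropper's own z axis and vertical above 0.5 rad).
It fails at once if a polish bottle is lifted, carried, knocked over or pushed more than 20 mm (distance of any of polish_1, polish_2, polish_3 from where it was at the start of the episode above 0.02 m or angle between any of polish_1, polish_2, polish_3's own z axis and vertical above 0.5 rad).
It fails at once if a thing in the tray is lifted, carried, knocked over or pushed more than 20 mm (distance of any of pusher, separator, buffer from where it was at the start of the episode above 0.02 m or angle between any of pusher, separator, buffer's own z axis and vertical above 0.5 rad).
It also fails if it takes over 64 s, if anything falls off the work surface, if the arm or the gripper's body presses on something with over 40 N, if the wrist force passes 120 N, or if a joint passes its speed limit or range.

### The arm

A 6-joint arm with a two-finger parallel gripper is mounted at the origin on the work surface. World frame = base frame: x ahead of the robot, y to its left, z up, the work surface at z = 0. Lengths are in m, angles in rad, forces in N, time in s.
With the tool pointing down it reaches from about 0.25 to 0.725 m from the base axis. Payload 4 kg.
Tool frame: the origin (TCP) lies midway between the tips of the shut fingers; the grasp point (between the pads) lies 19 mm behind it; z points along the fingers, y is the direction in which the jaws open and shut (so a half turn about z gives the same grasp; the last joint's range is limited). The gripper opens to 85 mm and grips with 20 to 120 N. Pads are 22 mm wide; open, the fingers measure 114 mm over their backs; the gripper's body (76 mm by 85 mm) begins 54 mm behind the grasp point. The pads swing forward as they close: fully open they stand 13 mm farther back than shut.
Start: joints at [1.257, 0.241, 0.005, 1.335, 0, 1.571], TCP at [0.154, 0.476, 0.198] pointing down, gripper open.
Joint ranges: [-2.72, 2.72], [-1.05, 1.87], [-1.09, 1.28], [-1.99, 2.15], [-1.42, 1.44], [-3.14, 3.14]. Speed limits (rad/s): [2.79, 2.79, 3.14, 3.14, 3.14, 3.14].

### API

Orientations are given as a unit quaternion [x, y, z, w].
In Python, from workcell import monitor, cams, order gives the robot as it stands.
- The arm moves only by the tool send_rows, never from a script. Its argument "moves" is a list of rows, each a list of 4 numbers: the shift along the tool's x, y, z as a fraction of full scale, then the turn about the tool's z as a fraction of full scale. A call has 1 to 20 rows; each row shifts and turns the commanded pose from where the row before left it, along the tool's axes as they then stand; what a row does not reach is not made up. Full scale, the value 1, is 100 cm for a shift and 0.1 rad for a turn. A row lasts 1/10 s, in which the tool goes at most 50 mm and 8.59 degrees, less where a joint would pass 70% of its speed; a pose out of reach is approached as far as the arm can. A call with a number of a shift or a turn outside -1 to 1 is refused whole. A call with a gripper value outside its range is refused whole. "claw" is the gripper's target within -1 to 1 (fully open at 1, half-way at 0, shut at -1), set as the call begins (left out, the last holds). The fingers move at their own pace and stop on an object; the grip force is fixed at half the most. Time passes only in rows, so rows that do not move let the fingers close. It gives the time, the measured TCP pose, the force and the opening at its end, in the units of the state.
- monitor.get_obs(): the state, without advancing time (a new reading comes with each control period).
- cams.camera(name): name is "side" or "top"; returns (picture, depth): 480x640x3 uint8, blue, green, red; 480x640 float32, m along the optical axis (not along the pixel's ray), 0 where there is no reading.
- cams.camera_info(name): a dict with "intrinsics" (3x3 intrinsics, pixels), "T" (4x4, takes a point from camera to world coordinates). Camera axes: x right, y up, looking along -z (the intrinsics and any distortion apply to the point x, -y, -z); pixel columns grow to the right and rows downward; lengths in m; the calibration is good to about 2 mm. A picture is of the moment at which its call begins. camera_info takes no time and is no camera call.
- order.job_done(): hands the job in, once; it reports no verdict.
The state is a dict: "clock": time; "joint_pos": joint angles; "joint_vel": joint speeds; "tau": joint torques, N m; "eef_pos": TCP position; "tool_rot": TCP orientation; "ft_force": force on the tool from outside, world axes, zero at the start; "ft_torque": the same for the moment, N m; "grip_width": finger opening in m.
Only numpy, scipy, OpenCV 4.12 (cv2) and the standard library are available. Lean on these libraries where they do the work, as an engineer would, in place of code of your own. Each camera call takes 0.05 s, during which the arm holds its last target.

## Working session

There is one attempt and no reset: what is moved stays moved. The work goes in short steps, Python scripts to look and compute and a tool call to move; the robot and the scene stay as the last step left them, time stands still between calls to the robot, and variables do not carry over. Pictures are saved under pics/ and viewed, and the job is handed in when it is done.

Besides the shell and the picture viewer there is one more tool, called after "Call:" as a command line: name --pt "numbers of a row" for each row, then --argument value for the rest. send_rows: Moves the arm, as the interface text tells. Its arguments: {"type":"object","properties":{"moves":{"type":"array","items":{"type":"array","items":{"type":"number","minimum":-1,"maximum":1}}},"claw":{"type":"number"}},"required":["moves"]}

```bash
ls; mkdir -p pics
cat > h.py <<'E'
import numpy as np,cv2
from workcell import monitor,cams,order
def shot(n,tag):
    p,d=cams.camera(n); cv2.imwrite(f'pics/{tag}.png',p); np.savez(f'pics/{tag}.npz',p=p,d=d); return p,d
def ray(n,u,v):
    i=cams.camera_info(n);K=np.array(i['intrinsics']);T=np.array(i['T'])
    r=np.linalg.inv(K)@[u,v,1]; r=T[:3,:3]@[r[0],-r[1],-r[2]]; return T[:3,3],r
def onz(n,u,v,z):
    o,r=ray(n,u,v); return o+r*(z-o[2])/r[2]
def at(n,u,v,d):
    o,r=ray(n,u,v); return o+r*d
E
python3 - <<'E'
from h import *
print(monitor.get_obs())
for n in('top','side'):
    shot(n,n+'0'); print(cams.camera_info(n))
E
```

```text
pics
{'clock': 0.0, 'joint_pos': array([1.25698690e+00, 2.41427399e-01, 3.70500986e-03, 1.33520614e+00,
       7.77234535e-07, 1.57077804e+00]), 'joint_vel': array([-0.00078605, -0.00077184, -0.00108926, -0.00011634, -0.0002183 ,
       -0.00088354]), 'tau': array([-8.91993295e-05, -3.72321439e+01,  2.52406883e+01,  1.70557637e-02,
       -2.42211166e-05, -4.94581528e-06]), 'eef_pos': array([0.15412128, 0.47490263, 0.19749851]), 'tool_rot': array([ 1.56252578e-01,  9.87716556e-01, -1.05294452e-03, -1.66984554e-04]), 'ft_force': array([ 0.14630734, -0.14020765, -0.00738487]), 'ft_torque': array([-0.03994351, -0.00716855, -0.00731992]), 'grip_width': 0.08528881294032453}
{'intrinsics': array([[550.43776835,   0.        , 332.8035131 ],
       [  0.        , 550.43776835, 246.49813384],
       [  0.        ,   0.        ,   1.        ]]), 'T': array([[ 0.02625443,  0.99821439, -0.05365382,  0.44458073],
       [-0.99953614,  0.02538478, -0.01682638, -0.0153126 ],
       [-0.01543434,  0.0540707 ,  0.99841782,  1.60121717],
       [ 0.        ,  0.        ,  0.        ,  1.        ]])}
{'intrinsics': array([[591.49597263,   0.        , 320.03206507],
       [  0.        , 591.49597263, 246.17317284],
       [  0.        ,   0.        ,   1.        ]]), 'T': array([[ 0.8637939 ,  0.3373868 , -0.37420616, -0.02188265],
       [-0.50384256,  0.58086944, -0.63932259, -0.91502201],
       [ 0.00166592,  0.74078394,  0.6717413 ,  1.01773863],
       [ 0.        ,  0.        ,  0.        ,  1.        ]])}
```

View pics/top0.png

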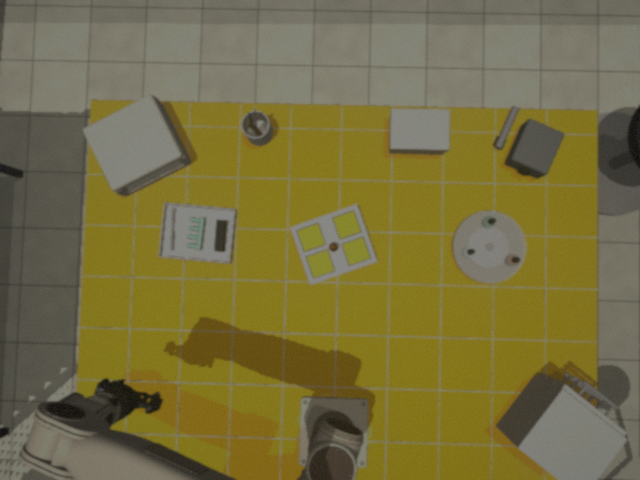

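View pics/side0.png

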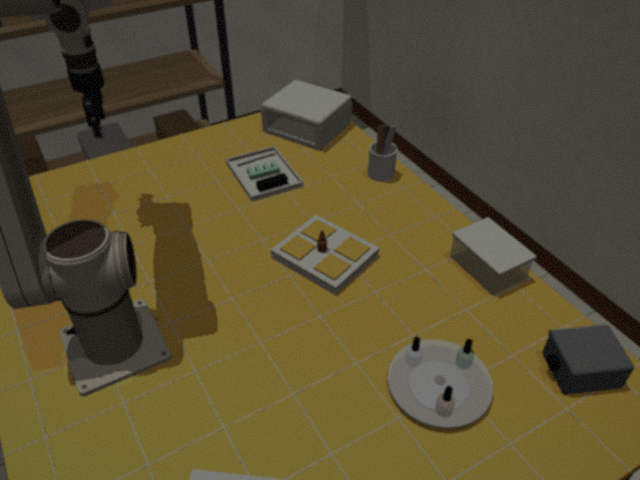

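The top view shows the stand around (334,244), with tiles at about (312,236), (347,222), (320,264) and (353,251) and the dropper at (333,246). In the side view the stand is near (325,252), and the way in from the arm is clear.

Run:
```python
from h import *
def find(n,box,zt):
    d=np.load(f'pics/{n}0.npz'); p=d['p'];D=d['d']
    x0,y0,x1,y1=box
    hsv=cv2.cvtColor(p,cv2.COLOR_BGR2HSV)[y0:y1,x0:x1]
    c=p[y0:y1,x0:x1]
    cv2.imwrite(f'pics/{n}crop.png',cv2.resize(c,None,fx=6,fy=6,interpolation=cv2.INTER_CUBIC) if n=='top' else cv2.resize(c,None,fx=5,fy=5))
    w=(hsv[...,1]<90).astype(np.uint8)*255
    cs,h=cv2.findContours(w,cv2.RETR_CCOMP,cv2.CHAIN_APPROX_NONE)
    for k,cc in enumerate(cs):
        a=cv2.contourArea(cc)
        if a>100:
            r=cv2.minAreaRect(cc.astype(np.float32)+[x0,y0])
            m=cv2.moments(cc); u,v=m['m10']/m['m00']+x0,m['m01']/m['m00']+y0
            hole=h[0,k,3]>=0
            print(n,hole,a,(round(u,1),round(v,1)),r, onz(n,u,v,zt if hole else .029).round(4),'depth z',at(n,u,v,D[int(round(v)),int(round(u))])[:3].round(4))
find('top',(280,195,388,292),.033)
find('side',(262,208,388,296),.033)
```

```text
Traceback (most recent call last):
cv2.error: OpenCV(4.12.0) /io/opencv/modules/imgproc/src/convhull.cpp:143: error: (-215:Assertion failed) total >= 0 && (depth == CV_32F || depth == CV_32S) in function 'convexHull'
```

View pics/topcrop.png

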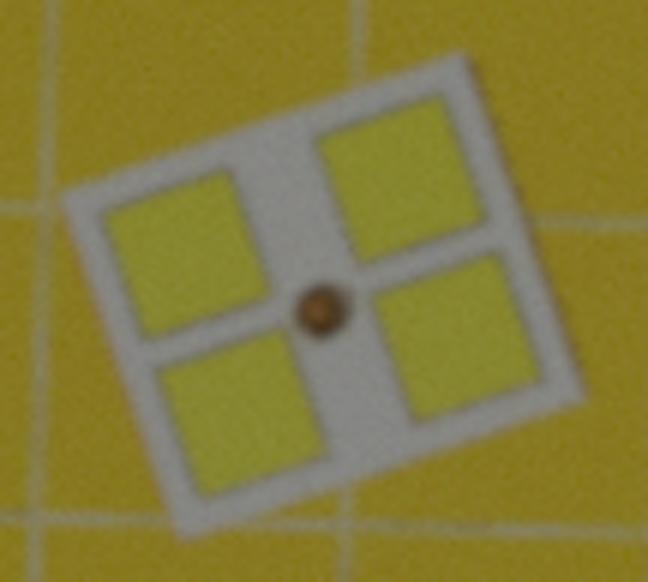

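Run:
```python
from h import *
def find(n,box,zt):
    d=np.load(f'pics/{n}0.npz'); p=d['p'];D=d['d']
    x0,y0,x1,y1=box
    c=p[y0:y1,x0:x1]; f=8
    c=cv2.resize(c,None,fx=f,fy=f,interpolation=cv2.INTER_CUBIC)
    cv2.imwrite(f'pics/{n}crop.png',c[:600,:800] if n=='top' else cv2.resize(c,(756,528)))
    hsv=cv2.GaussianBlur(cv2.cvtColor(c,cv2.COLOR_BGR2HSV),(0,0),4)
    w=(hsv[...,1]<110).astype(np.uint8)*255
    cv2.imwrite(f'pics/{n}m.png',cv2.resize(w,None,fx=.75,fy=.75))
    cs,h=cv2.findContours(w,cv2.RETR_CCOMP,cv2.CHAIN_APPROX_NONE)
    for k,cc in enumerate(cs):
        a=cv2.contourArea(cc)
        if a>1500:
            m=cv2.moments(cc); u,v=(m['m10']/m['m00']+.5)/f+x0-.5,(m['m01']/m['m00']+.5)/f+y0-.5
            hole=h[0,k,3]>=0
            r=cv2.minAreaRect(cc); b=(cv2.boxPoints(r)+.5)/f+[x0-.5,y0-.5]
            q=cv2.approxPolyDP(cv2.convexHull(cc),0.03*cv2.arcLength(cc,True),True)[:,0]
            q=(q+.5)/f+[x0-.5,y0-.5]
            print(n,'hole' if hole else 'outer',a/f/f,(round(u,1),round(v,1)), onz(n,u,v,zt if hole else .029).round(4),'depth pt',at(n,u,v,D[int(round(v)),int(round(u))])[:3].round(4))
            print([onz(n,*t,zt if hole else .029)[:2].round(4).tolist() for t in q])
find('top',(280,195,388,292),.033)
find('side',(262,208,388,296),.033)
```

```text
top outer 38.09375 (288.4, 282.8) [0.4222 0.1353 0.029 ] depth pt [0.4218 0.138  0.0008]
[[0.4279, 0.1056], [0.3973, 0.145], [0.4274, 0.1506], [0.4321, 0.1454]]
top outer 4619.6640625 (333.1, 244.6) [0.5346 0.0106 0.029 ] depth pt [0.5311 0.0096 0.091 ]
[[0.6546, -0.0545], [0.49, -0.1158], [0.4194, 0.075], [0.6079, 0.1447]]
top hole 36.046875 (331.9, 279.4) [0.4351 0.0111 0.033 ] depth pt [ 0.4349  0.0118 -0.0094]
[[0.4339, -0.0024], [0.4303, 0.0017], [0.4306, 0.0291], [0.4414, 0.0099], [0.4434, 0.0014]]
top hole 461.703125 (319.9, 263.3) [0.4799 0.0465 0.033 ] depth pt [0.4798 0.0464 0.0349]
[[0.5178, 0.0294], [0.4635, 0.0087], [0.4418, 0.0626], [0.4961, 0.0848]]
top hole 33.109375 (333.0, 246.6) [0.5286 0.0104 0.033 ] depth pt [0.5256 0.0095 0.0898]
[[0.5379, 0.0124], [0.5374, 0.006], [0.5307, 0.0011], [0.5232, 0.0031], [0.5191, 0.0094], [0.521, 0.0162], [0.527, 0.0196], [0.5328, 0.0187]]
top hole 463.1796875 (355.7, 250.8) [ 0.5183 -0.0544  0.033 ] depth pt [ 0.518  -0.0543  0.0376]
[[0.5565, -0.071], [0.5014, -0.0926], [0.4804, -0.0379], [0.5351, -0.0162]]
top hole 461.328125 (31
[... 621 characters left out ...]
 -0.0555], [0.475, -0.1306]]
side hole 488.453125 (332.0, 266.2) [ 0.5154 -0.0538  0.033 ] depth pt [ 0.517  -0.0512  0.0301]
[[0.5333, -0.0133], [0.5548, -0.07], [0.4988, -0.0929], [0.4771, -0.0358]]
side hole 442.46875 (351.9, 248.8) [ 0.59   -0.0255  0.033 ] depth pt [ 0.5899 -0.0256  0.0331]
[[0.6088, 0.0146], [0.6287, -0.0424], [0.5732, -0.0646], [0.5517, -0.0078]]
side hole 437.6484375 (297.7, 247.1) [0.4771 0.047  0.033 ] depth pt [0.4778 0.0483 0.0318]
[[0.4949, 0.0874], [0.5162, 0.0298], [0.4598, 0.0083], [0.4385, 0.0638]]
side hole 474.78125 (318.6, 233.1) [0.5486 0.0668 0.033 ] depth pt [0.5489 0.0673 0.0324]
[[0.5707, 0.1149], [0.5904, 0.0589], [0.5249, 0.0031], [0.5132, 0.0924]]
```

View pics/sidecrop.png

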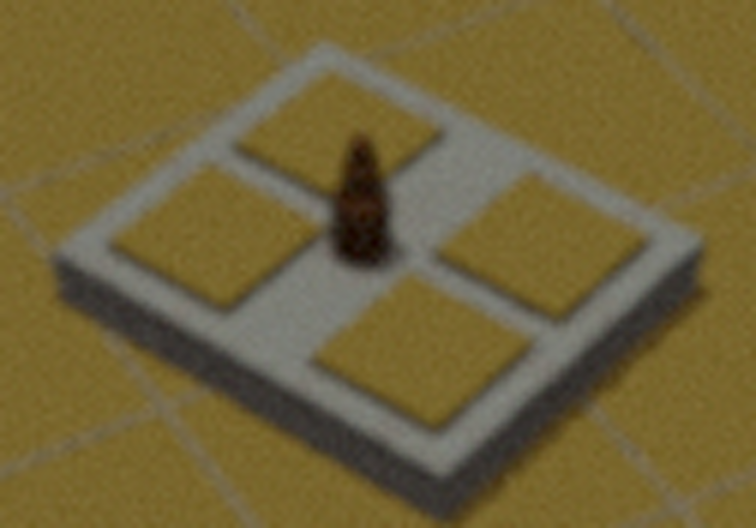

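Call:
send_rows --pt "0 0 0 1" --pt "0 0 0 1" --pt "0 0 0 1" --pt "0 0 0 1" --pt "0 0 0 1" --pt "0 0 0 1" --pt "0 0 0 1" --pt "0 0 0 1" --pt "0 0 0 0.95" --pt "0 0 0 0" --claw -1

```text
clock: 1.1
eef_pos: [0.1542, 0.4752, 0.1979]
tool_rot: [0.568, 0.823, -0.001, 0.0]
ft_force: [0.5, -0.3, -0.1]
grip_width: 0.0
```

```bash
cat >> h.py <<'E'
from scipy.spatial.transform import Rotation as R
C=np.array([.535,.0105]); a=.362
EX=np.array([np.cos(a),np.sin(a)]);EY=np.array([-np.sin(a),np.cos(a)])
def w(sx,sy): return C+EX*sx+EY*sy
def rel(sx,sy,z):
    o=monitor.get_obs(); M=R.from_quat(o['tool_rot']).as_matrix()
    p=np.r_[w(sx,sy),z]
    print('t',o['clock'],'pos',o['eef_pos'].round(4),'F',o['ft_force'].round(2),'need tool-axes',(M.T@(p-o['eef_pos'])).round(4),'target',p.round(4))
    d=o['eef_pos'][:2]-C; print('stand xy',(d@EX).round(4),(d@EY).round(4),'toolx in stand',(M[:2,0]@EX).round(3),(M[:2,0]@EY).round(3),'z',M[2].round(3))
E
python3 -c "
from h import *
rel(-.04,.08,.12)"
```

```text
t 1.1 pos [0.1542 0.4752 0.1979] F [ 0.53 -0.28 -0.14] need tool-axes [-0.4894  0.1515  0.0783] target [0.4693 0.0711 0.12  ]
stand xy -0.1915 0.5695 toolx in stand -0.0 1.0 z [-0.001 -0.001 -1.   ]
```

Call:
send_rows --pt "-0.02 0.006 0 0" --pt "-0.035 0.011 0 0" --pt "-0.035 0.011 0 0" --pt "-0.035 0.011 0 0" --pt "-0.035 0.011 0 0" --pt "-0.035 0.011 0 0" --pt "-0.035 0.011 0 0" --pt "-0.035 0.011 0 0" --pt "-0.035 0.011 0 0" --pt "-0.035 0.011 0 0" --pt "-0.035 0.011 0.01 0" --pt "-0.035 0.011 0.02 0" --pt "-0.035 0.011 0.02 0" --pt "-0.03 0.009 0.015 0" --pt "-0.02 0.004 0.01 0" --pt "0 0 0.005 0" --pt "0 0 0 0" --pt "0 0 0 0"

```text
clock: 2.9
eef_pos: [0.4687, 0.0715, 0.1186]
tool_rot: [0.568, 0.823, 0.0, -0.0]
ft_force: [0.6, 0.1, -0.4]
grip_width: -0.0
```

```bash
python3 -c "
from h import *
rel(-.04,.08,.045)
p,d=shot('side','side1'); cv2.imwrite('pics/side1c.png',cv2.resize(p[150:300,220:400],None,fx=4,fy=4))"
```

```text
t 2.9 pos [0.4687 0.0715 0.1186] F [ 0.62  0.11 -0.45] need tool-axes [-0.0005  0.0005  0.0736] target [0.4693 0.0711 0.045 ]
stand xy -0.0405 0.0805 toolx in stand -0.002 1.0 z [ 0. -0. -1.]
```

View pics/side1c.png

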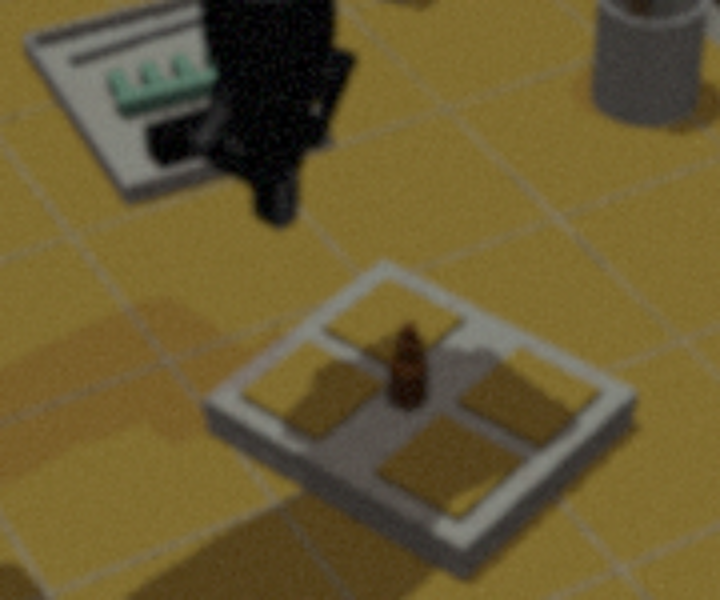

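The shut fingertips (crop about (277,215)) hang above tile_1's outer side, clear of the dropper. I'll go down now.

Call:
send_rows --pt "0 0 0.02 0" --pt "0 0 0.02 0" --pt "0 0 0.02 0" --pt "0 0 0.01 0" --pt "0 0 0.005 0" --pt "0 0 0.003 0" --pt "0 0 0.002 0" --pt "0 0 0.002 0" --pt "0 0 0 0" --pt "0 0 0 0"

```text
clock: 3.95
eef_pos: [0.4694, 0.0708, 0.0367]
tool_rot: [0.568, 0.823, 0.0, 0.0]
ft_force: [0.7, -0.5, 0.1]
grip_width: -0.0002
```

Call:
send_rows --pt "0 0 0.001 0" --pt "0 0 0.001 0" --pt "0 0 0.001 0" --pt "0 0 0.001 0" --pt "0 0 0 0" --pt "0 0 0 0"

```text
clock: 4.55
eef_pos: [0.469, 0.0708, 0.0324]
tool_rot: [0.568, 0.823, -0.0, -0.0]
ft_force: [-0.4, 0.0, -0.3]
grip_width: -0.0003
```

Call:
send_rows --pt "0 0 0.001 0" --pt "0 0 0 0" --pt "0 0 0 0"

```text
clock: 4.85
eef_pos: [0.469, 0.0708, 0.0314]
tool_rot: [0.568, 0.823, -0.0, -0.0]
ft_force: [-0.1, -0.4, -1.3]
grip_width: -0.0002
```

Call:
send_rows --pt "0 0 0.001 0" --pt "0 0 0 0" --pt "0 0 0 0"

```text
clock: 5.15
eef_pos: [0.469, 0.0708, 0.0304]
tool_rot: [0.568, 0.823, -0.0, -0.0]
ft_force: [-1.2, 0.6, 0.6]
grip_width: 0.0003
```

Call:
send_rows --pt "0 0 0.001 0" --pt "0 0 0 0" --pt "0 0 0 0"

```text
clock: 5.45
eef_pos: [0.469, 0.0708, 0.0293]
tool_rot: [0.568, 0.823, -0.0, -0.0]
ft_force: [0.3, 0.2, 0.6]
grip_width: -0.0002
```

Call:
send_rows --pt "0 0 0.001 0" --pt "0 0 0 0" --pt "0 0 0 0"

```text
clock: 5.75
eef_pos: [0.469, 0.0708, 0.0283]
tool_rot: [0.568, 0.823, -0.0, -0.0]
ft_force: [0.2, -0.6, -0.3]
grip_width: -0.0002
```

```bash
python3 -c "
from h import *
rel(-.04,.08,.03)
p,d=shot('side','side2'); cv2.imwrite('pics/side2c.png',cv2.resize(p[190:300,250:390],None,fx=5,fy=5,interpolation=cv2.INTER_CUBIC))
F=[]
for i in range(3): F.append(monitor.get_obs()['ft_force'])
print(F, monitor.get_obs()['tau'])"
```

```text
t 5.75 pos [0.469  0.0708 0.0283] F [ 0.18 -0.63 -0.27] need tool-axes [ 0.0002  0.0003 -0.0017] target [0.4693 0.0711 0.03  ]
stand xy -0.0403 0.0798 toolx in stand -0.0 1.0 z [ 0. -0. -1.]
[array([-0.14346585, -0.20336047, -0.59307339]), array([-0.14346585, -0.20336047, -0.59307339]), array([-0.14346585, -0.20336047, -0.59307339])] [-1.91836402e-04 -3.71842039e+01  2.04408985e+01  2.53936742e-03
 -9.14946804e-05 -9.19441163e-06]
```

View pics/side2c.png

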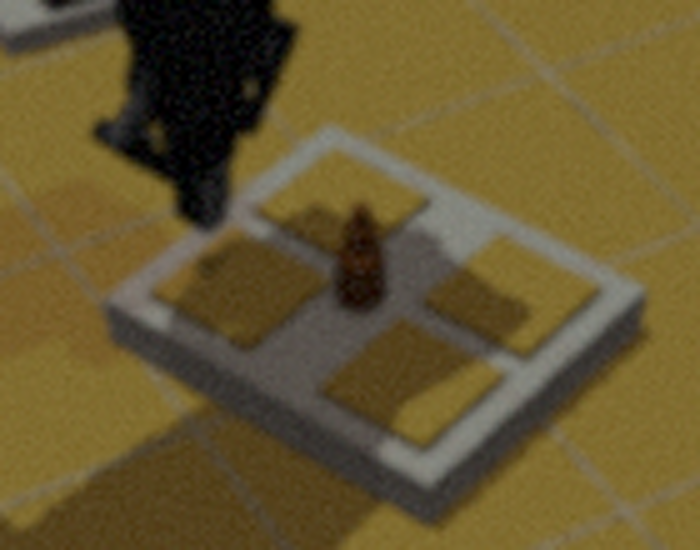

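```bash
python3 -c "
from h import *
d=np.load('pics/side2.npz')['d']
i=cams.camera_info('side')
K=i['intrinsics'];T=i['T']
def proj(P):
    c=np.linalg.inv(T)@np.r_[P,1]; q=K@[c[0],-c[1],-c[2]]; return q[:2]/q[2]
print('proj tcp',proj([.469,.0708,.0283]))
for v in range(224,240,2): print(v,[(at('side',u,v,d[v,u])).round(3).tolist() for u in (288,291,294)])
p,dd=shot('top','top2'); cv2.imwrite('pics/top2c.png',cv2.resize(p[190:300,270:400],None,fx=6,fy=6,interpolation=cv2.INTER_CUBIC)[:600,:800])
"
```

```text
proj tcp [290.29878766 244.05658626]
224 [[0.455, 0.049, 0.115], [0.466, 0.056, 0.106], [0.476, 0.06, 0.098]]
226 [[0.458, 0.058, 0.101], [0.467, 0.06, 0.096], [0.476, 0.06, 0.092]]
228 [[0.459, 0.059, 0.095], [0.467, 0.06, 0.09], [0.475, 0.059, 0.087]]
230 [[0.459, 0.06, 0.086], [0.467, 0.06, 0.083], [0.474, 0.057, 0.083]]
232 [[0.459, 0.06, 0.081], [0.466, 0.059, 0.078], [0.476, 0.063, 0.071]]
234 [[0.46, 0.063, 0.071], [0.467, 0.061, 0.07], [0.474, 0.058, 0.07]]
236 [[0.493, 0.13, -0.0], [0.468, 0.063, 0.061], [0.491, 0.091, 0.03]]
238 [[0.473, 0.09, 0.032], [0.48, 0.088, 0.031], [0.485, 0.08, 0.035]]
```

View pics/top2c.png

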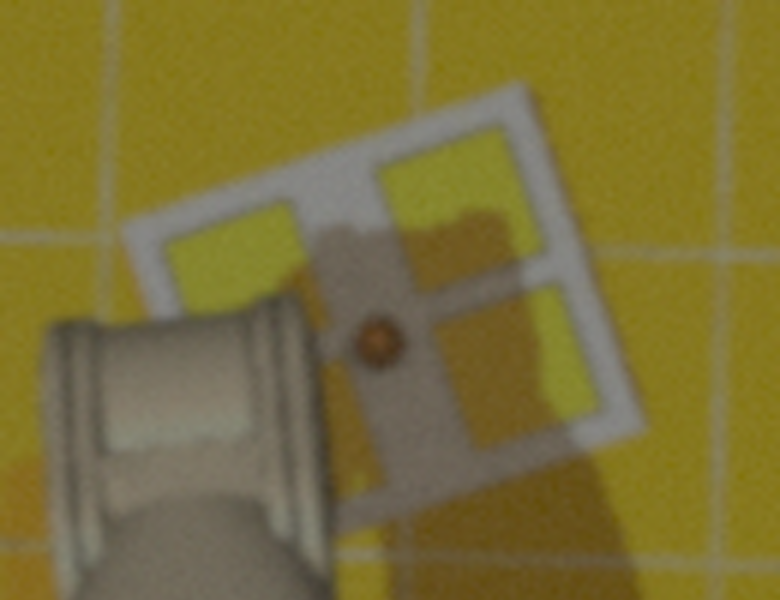

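```bash
python3 -c "
from h import *
for f,z in(('side1',.1186),('side2',.0283)):
    D=np.load('pics/%s.npz'%f);d=D['d']
    v,u=np.mgrid[150:300,220:400]; 
    P=np.array([[at('side',uu,vv,d[vv,uu]) for uu in range(220,400)] for vv in range(150,300)])
    dark=D['p'][150:300,220:400].max(2)<70
    m=(d[150:300,220:400]>0)&(np.hypot(P[...,0]-.469,P[...,1]-.0708)<.03)&(P[...,2]>.045)
    z=P[...,2][m]; print(f,np.sort(z)[:15].round(3)); idx=np.argsort(z)[:6]; print(P[m][idx].round(3), u[m][idx],v[m][idx])
"
```

```text
Traceback (most recent call last):
  File "h.py", line 11, in at
    o,r=ray(n,u,v); return o+r*d
        ~~~^^^^^^^
  File "h.py", line 6, in ray
    i=cams.camera_info(n);K=np.array(i['intrinsics']);T=np.array(i['T'])
ValueError: time passes only in moves, steps and waits
```

```bash
python3 -c "
from h import *
p=np.load('pics/side2.npz')['p']; cv2.imwrite('pics/side2d.png',cv2.resize(cv2.convertScaleAbs(p[190:260,260:350],alpha=2.),None,fx=8,fy=8))"
```

```text
(no output)
```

View pics/side2d.png

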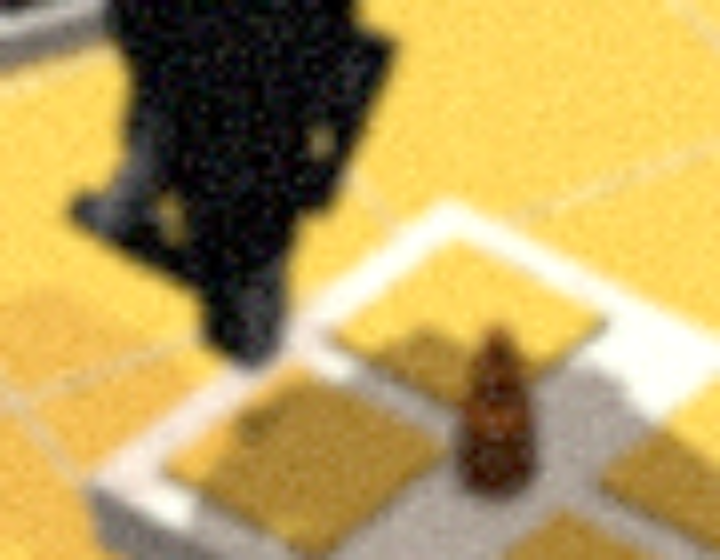

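```bash
python3 -c "
from h import *
i=cams.camera_info('side'); K=i['intrinsics'];T=i['T']
Ki=np.linalg.inv(K)
def proj(P):
    c=np.linalg.inv(T)@np.r_[P,1]; q=K@[c[0],-c[1],-c[2]]; return (q[:2]/q[2]).round(1)
print('pred',proj([.4687,.0715,.1186]),proj([.469,.0708,.0283]), '+25',proj([.4687,.0715,.1436]),proj([.469,.0708,.0533]))
u,v=np.meshgrid(np.arange(220,400),np.arange(150,300))
for f in('side1','side2'):
    d=np.load('pics/%s.npz'%f)['d'][150:300,220:400]
    r=np.stack([u,v,np.ones_like(u)],-1)@Ki.T*[1,-1,-1]*d[...,None]
    P=r@T[:3,:3].T+T[:3,3]
    m=(d>0)&(np.hypot(P[...,0]-.469,P[...,1]-.0708)<.03)&(P[...,2]>.042)
    k=np.argsort(P[...,2][m])[:8]; print(f); print(np.c_[P[m][k].round(3),u[m][k],v[m][k]])
"
```

```text
pred [288.8 215.9] [290.3 244.1] +25 [288.5 207.8] [290.  236.5]
side1
[[4.66e-01 6.30e-02 1.53e-01 2.89e+02 2.07e+02]
 [4.79e-01 6.30e-02 1.53e-01 2.94e+02 2.05e+02]
 [4.68e-01 6.10e-02 1.54e-01 2.90e+02 2.07e+02]
 [4.66e-01 6.40e-02 1.55e-01 2.89e+02 2.06e+02]
 [4.68e-01 5.80e-02 1.55e-01 2.91e+02 2.07e+02]
 [4.60e-01 7.10e-02 1.56e-01 2.85e+02 2.05e+02]
 [4.80e-01 6.40e-02 1.56e-01 2.94e+02 2.04e+02]
 [4.70e-01 6.50e-02 1.56e-01 2.90e+02 2.05e+02]]
side2
[[4.65e-01 7.20e-02 5.90e-02 2.88e+02 2.35e+02]
 [4.76e-01 6.30e-02 6.10e-02 2.94e+02 2.35e+02]
 [4.68e-01 6.30e-02 6.10e-02 2.91e+02 2.36e+02]
 [4.79e-01 6.30e-02 6.30e-02 2.95e+02 2.34e+02]
 [4.69e-01 6.50e-02 6.30e-02 2.91e+02 2.35e+02]
 [4.69e-01 6.00e-02 6.30e-02 2.92e+02 2.36e+02]
 [4.65e-01 6.20e-02 6.30e-02 2.90e+02 2.36e+02]
 [4.77e-01 6.40e-02 6.70e-02 2.94e+02 2.33e+02]]
```

The tips really stand about 28 mm above the reported TCP. The two side views agree, and there was no force at 0.028. I'll treat contact as expected near reading z≈0.005 and keep going down gently, watching the force.

Call:
send_rows --pt "0 0 0.003 0" --pt "0 0 0.003 0" --pt "0 0 0.003 0" --pt "0 0 0.003 0" --pt "0 0 0.001 0" --pt "0 0 0 0" --pt "0 0 0 0"

```text
clock: 6.55
eef_pos: [0.4691, 0.0708, 0.0154]
tool_rot: [0.568, 0.823, 0.0, 0.0]
ft_force: [0.6, -0.5, -0.1]
grip_width: -0.0002
```

Call:
send_rows --pt "0 0 0.001 0" --pt "0 0 0.001 0" --pt "0 0 0 0" --pt "0 0 0 0"

```text
clock: 6.95
eef_pos: [0.4691, 0.0708, 0.0134]
tool_rot: [0.568, 0.823, -0.0, -0.0]
ft_force: [0.8, -0.3, -0.6]
grip_width: 0.0001
```

Call:
send_rows --pt "0 0 0.001 0" --pt "0 0 0.001 0" --pt "0 0 0 0" --pt "0 0 0 0"

```text
clock: 7.35
eef_pos: [0.469, 0.0708, 0.0114]
tool_rot: [0.568, 0.823, -0.0, -0.0]
ft_force: [0.4, 0.5, 0.4]
grip_width: -0.0002
```

Call:
send_rows --pt "0 0 0.001 0" --pt "0 0 0.001 0" --pt "0 0 0 0" --pt "0 0 0 0"

```text
clock: 7.75
eef_pos: [0.469, 0.0708, 0.0093]
tool_rot: [0.568, 0.823, -0.0, -0.0]
ft_force: [0.0, -0.6, 0.1]
grip_width: -0.0001
```

Call:
send_rows --pt "0 0 0.001 0" --pt "0 0 0 0" --pt "0 0 0 0"

```text
clock: 8.05
eef_pos: [0.469, 0.0708, 0.0084]
tool_rot: [0.568, 0.823, -0.0, -0.0]
ft_force: [-0.0, 0.3, -0.0]
grip_width: -0.0003
```

Call:
send_rows --pt "0 0 0.001 0" --pt "0 0 0 0" --pt "0 0 0 0"

```text
clock: 8.35
eef_pos: [0.469, 0.0708, 0.0074]
tool_rot: [0.568, 0.823, -0.0, -0.0]
ft_force: [-0.4, 0.5, -0.2]
grip_width: -0.0
```

```bash
python3 -c "
from h import *
p,d=shot('side','side3'); cv2.imwrite('pics/side3c.png',cv2.resize(cv2.convertScaleAbs(p[170:270,250:370],alpha=1.7),None,fx=6,fy=6))"
```

```text
(no output)
```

View pics/side3c.png

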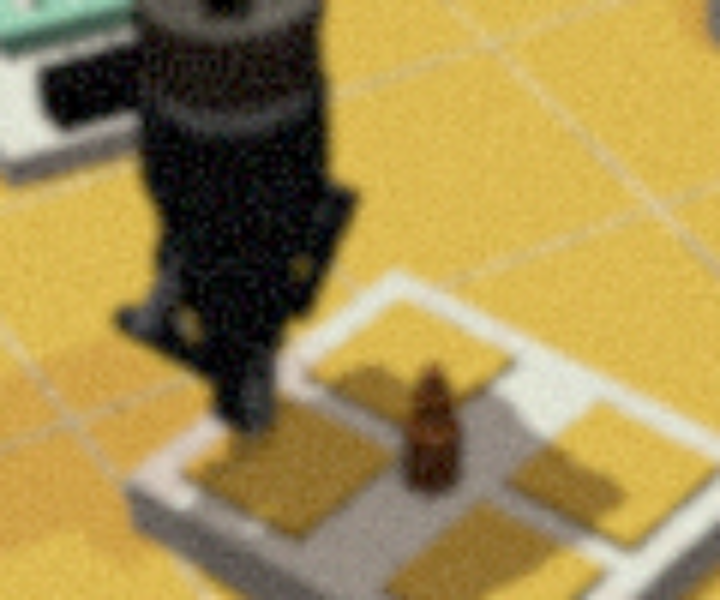

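The fingertip (crop about (247,430)) is now nearly on tile_1's left edge.

Call:
send_rows --pt "0 0 0.001 0" --pt "0 0 0 0" --pt "0 0 0 0"

```text
clock: 8.7
eef_pos: [0.469, 0.0708, 0.0064]
tool_rot: [0.568, 0.823, -0.0, -0.0]
ft_force: [0.7, 0.3, -0.2]
grip_width: -0.0002
```

Call:
send_rows --pt "0 0 0.001 0" --pt "0 0 0 0" --pt "0 0 0 0"

```text
clock: 9.0
eef_pos: [0.469, 0.0708, 0.0054]
tool_rot: [0.568, 0.823, -0.0, -0.0]
ft_force: [0.5, 1.0, -0.4]
grip_width: -0.0004
```

Call:
send_rows --pt "0 0 0.001 0" --pt "0 0 0 0" --pt "0 0 0 0"

```text
clock: 9.3
eef_pos: [0.4691, 0.0708, 0.0044]
tool_rot: [0.568, 0.823, -0.0, -0.0]
ft_force: [-0.0, -0.2, 0.1]
grip_width: 0.0
```

Call:
send_rows --pt "0 0 0.001 0" --pt "0 0 0 0" --pt "0 0 0 0"

```text
clock: 9.6
eef_pos: [0.469, 0.0708, 0.0034]
tool_rot: [0.568, 0.823, -0.0, -0.0]
ft_force: [-0.4, -0.4, -0.1]
grip_width: 0.0001
```

Call:
send_rows --pt "0 0 0.001 0" --pt "0 0 0 0" --pt "0 0 0 0"

```text
clock: 9.9
eef_pos: [0.469, 0.0708, 0.0024]
tool_rot: [0.568, 0.823, -0.0, -0.0]
ft_force: [-0.0, -0.1, 0.4]
grip_width: 0.0001
```

Call:
send_rows --pt "0 0 0.001 0" --pt "0 0 0 0" --pt "0 0 0 0"

```text
clock: 10.2
eef_pos: [0.469, 0.0708, 0.0014]
tool_rot: [0.568, 0.823, -0.0, -0.0]
ft_force: [0.7, -0.4, 0.1]
grip_width: -0.0001
```

Call:
send_rows --pt "0 0 0.001 0" --pt "0 0 0 0" --pt "0 0 0 0"

```text
clock: 10.5
eef_pos: [0.469, 0.0708, 0.0004]
tool_rot: [0.568, 0.823, -0.0, -0.0]
ft_force: [-0.2, 0.7, 1.0]
grip_width: -0.0001
```

Call:
send_rows --pt "0 0 0.001 0" --pt "0 0 0 0" --pt "0 0 0 0"

```text
clock: 10.8
eef_pos: [0.4691, 0.071, -0.0005]
tool_rot: [0.568, 0.823, 0.0, -0.0]
ft_force: [0.5, 0.9, 1.5]
grip_width: -0.0001
```

```bash
python3 -c "
from h import *
p,d=shot('side','side4'); cv2.imwrite('pics/side4c.png',cv2.resize(cv2.convertScaleAbs(p[200:270,260:340],alpha=2),None,fx=8,fy=8))
o=monitor.get_obs();print(o['joint_pos'],o['eef_pos'],o['ft_force'],o['clock'])"
```

```text
[ 1.49944229e-01  3.80113391e-01 -3.71701569e-01  8.18804755e-01
  2.71799582e-04  1.35861146e+00] [ 0.46912896  0.07096762 -0.00047961] [-0.62159945  1.27140334  1.97250791] 10.85
```

View pics/side4c.png

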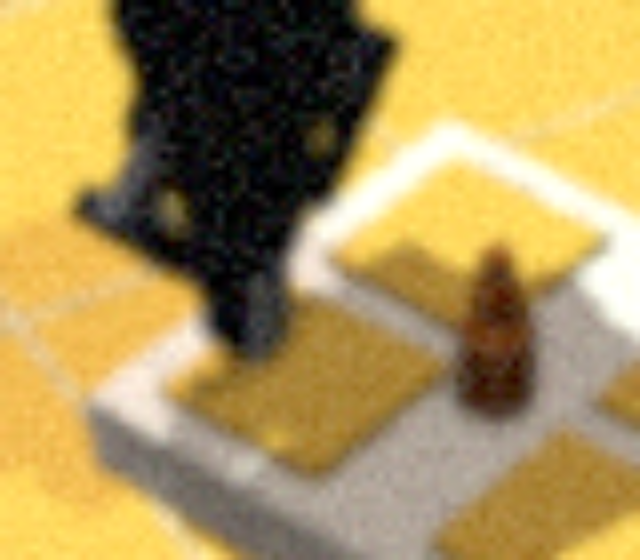

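Contact began near reading z = 0.000.

Call:
send_rows --pt "0 0 0.001 0" --pt "0 0 0 0" --pt "0 0 0 0" --pt "0 0 0 0"

```text
clock: 11.25
eef_pos: [0.4691, 0.0711, -0.0015]
tool_rot: [0.568, 0.823, 0.0, -0.0]
ft_force: [-1.6, 2.2, 2.4]
grip_width: 0.0001
```

Call:
send_rows --pt "0 0 0.001 0" --pt "0 0 0 0" --pt "0 0 0 0" --pt "0 0 0 0"

```text
clock: 11.65
eef_pos: [0.4693, 0.0709, -0.0021]
tool_rot: [0.568, 0.823, 0.0, 0.0]
ft_force: [-1.9, 2.2, 5.9]
grip_width: 0.0001
```

```bash
cat > tilt.py <<'E'
from h import *
import sys
# tile plane fits from side depth, relative to the initial picture
i=cams.camera_info('side');K=i['intrinsics'];T=i['T'];Ki=np.linalg.inv(K)
def cloud(f):
    d=np.load(f'pics/{f}.npz')['d'];u,v=np.meshgrid(np.arange(640),np.arange(480))
    P=(np.stack([u,v,np.ones_like(u)],-1)@Ki.T*[1,-1,-1]*d[...,None])@T[:3,:3].T+T[:3,3]
    return P,d
for f in sys.argv[1:]:
    P,d=cloud(f); q=P[...,:2]-C+[.0015,0]; sx=q@EX; sy=q@EY
    for k,(tx,ty) in enumerate([(-.04,.054),(-.04,-.054),(.04,.054),(.04,-.054)],1):
        m=(d>0)&(abs(sx-tx)<.027)&(abs(sy-ty)<.027)&(abs(P[...,2]-.033)<.012)
        if m.sum()<20: continue
        A=np.c_[sx[m]-tx,sy[m]-ty,np.ones(m.sum())]; s,*_=np.linalg.lstsq(A,P[...,2][m],rcond=None)
        print(f,'tile',k,m.sum(),'slope x,y',s[:2].round(3),'z',s[2].round(4))
E
python3 -c "
from h import *
p,d=shot('side','side5'); cv2.imwrite('pics/side5c.png',cv2.resize(cv2.convertScaleAbs(p[200:270,260:360],alpha=2),None,fx=8,fy=8))
print(monitor.get_obs()['ft_force'],monitor.get_obs()['eef_pos'])"
python3 tilt.py side0 side4 side5
```

```text
[-1.1991283   0.98538843  6.23386871] [ 0.46922614  0.07090961 -0.00216098]
side0 tile 1 326 slope x,y [0.002 0.001] z 0.0329
side0 tile 2 355 slope x,y [ 0.008 -0.003] z 0.0326
side0 tile 3 240 slope x,y [ 0.006 -0.017] z 0.0329
side0 tile 4 326 slope x,y [ 0.003 -0.   ] z 0.0327
side4 tile 1 309 slope x,y [0.011 0.013] z 0.0335
side4 tile 2 352 slope x,y [-0.001 -0.002] z 0.0327
side4 tile 3 236 slope x,y [-0.015  0.002] z 0.0329
side4 tile 4 329 slope x,y [-0.004  0.003] z 0.0326
side5 tile 1 314 slope x,y [0.004 0.012] z 0.0323
side5 tile 2 362 slope x,y [ 0.009 -0.003] z 0.0325
side5 tile 3 244 slope x,y [ 0.038 -0.003] z 0.0325
side5 tile 4 336 slope x,y [0.005 0.004] z 0.0325
```

View pics/side5c.png

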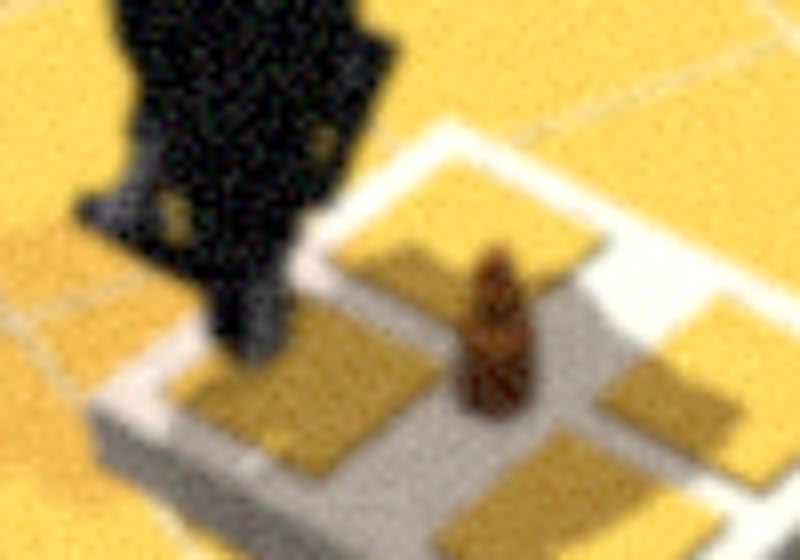

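Pressed at about 6 N, tile_1 stays level: its depth-plane slope barely changes and has the wrong sign for a rock. The 2 mm of give is in the fingers. Next is tile_3 (80 mm along tool y).

Call:
send_rows --pt "0 0 -0.01 0" --pt "0 0.01 -0.005 0" --pt "0 0.025 0 0" --pt "0 0.025 0 0" --pt "0 0.015 0 0" --pt "0 0.005 0 0" --pt "0 0 0.005 0" --pt "0 0 0.005 0" --pt "0 0 0.002 0" --pt "0 0 0.001 0" --pt "0 0 0 0" --pt "0 0 0 0"

```text
clock: 12.9
eef_pos: [0.5422, 0.0985, -0.0]
tool_rot: [0.568, 0.823, -0.001, -0.001]
ft_force: [-3.0, -0.4, 7.1]
grip_width: 0.0001
```

Call:
send_rows --pt "0 0 0.001 0" --pt "0 0 0.001 0" --pt "0 0 0 0" --pt "0 0 0 0"

```text
clock: 13.3
eef_pos: [0.5423, 0.0985, -0.0001]
tool_rot: [0.568, 0.823, -0.0, -0.0]
ft_force: [-6.2, -1.5, 19.4]
grip_width: 0.0002
```

Tile_3 is stiff, with 19 N and almost no travel, whereas tile_1 gave about 2.5 mm at 6 N. That suggests tile_1 is loose, which contradicts the depth slope. I'll look before leaving tile_3.

```bash
python3 -c "
from h import *
rel(.04,.08,0)
shot('top','top6')
p,d=shot('side','side6'); cv2.imwrite('pics/side6c.png',cv2.resize(cv2.convertScaleAbs(p[190:260,270:370],alpha=2),None,fx=8,fy=8))"
python3 tilt.py side3 side6
```

```text
t 13.3 pos [ 5.423e-01  9.850e-02 -1.000e-04] F [-6.15 -1.51 19.37] need tool-axes [ 0.0003  0.002  -0.0001] target [0.5441 0.0995 0.    ]
stand xy 0.038 0.0797 toolx in stand 0.0 1.0 z [-0.    -0.001 -1.   ]
side3 tile 1 314 slope x,y [0.    0.006] z 0.0327
side3 tile 2 358 slope x,y [ 0.002 -0.   ] z 0.0327
side3 tile 3 244 slope x,y [0.011 0.009] z 0.0326
side3 tile 4 322 slope x,y [-0.001 -0.018] z 0.0326
side6 tile 1 321 slope x,y [ 0.011 -0.005] z 0.0329
side6 tile 2 349 slope x,y [ 0.007 -0.008] z 0.0328
side6 tile 3 231 slope x,y [-0.002  0.058] z 0.0332
side6 tile 4 326 slope x,y [0.005 0.006] z 0.0325
```

View pics/side6c.png

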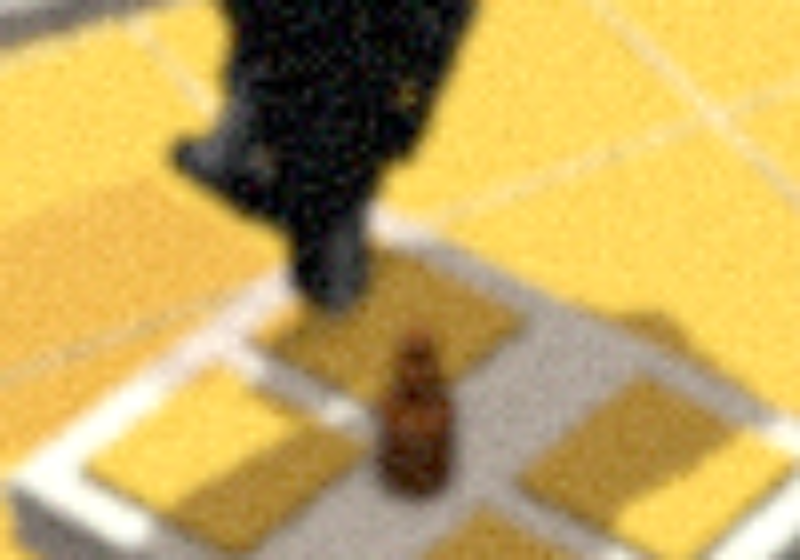

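Call:
send_rows --pt "0 0 -0.01 0" --pt "0 -0.01 -0.005 0" --pt "0 -0.025 0 0" --pt "0 -0.025 0 0" --pt "0 -0.015 0 0" --pt "0 -0.003 0 0" --pt "0 0 0.005 0" --pt "0 0 0.005 0" --pt "0 0 0.003 0" --pt "0 0 0.001 0" --pt "0 0 0 0" --pt "0 0 0 0"

```text
clock: 14.6
eef_pos: [0.4716, 0.072, -0.0014]
tool_rot: [0.568, 0.823, 0.001, 0.0]
ft_force: [-1.1, 1.2, 2.5]
grip_width: 0.0
```

Call:
send_rows --pt "0 0 0.001 0" --pt "0 0 0 0" --pt "0 0 0 0"

```text
clock: 14.9
eef_pos: [0.4716, 0.0719, -0.002]
tool_rot: [0.568, 0.823, 0.001, 0.0]
ft_force: [-0.9, 3.6, 5.1]
grip_width: -0.0006
```

Call:
send_rows --pt "0 0 0.001 0" --pt "0 0 0 0" --pt "0 0 0 0"

```text
clock: 15.2
eef_pos: [0.4717, 0.0718, -0.0025]
tool_rot: [0.568, 0.823, 0.001, 0.001]
ft_force: [-2.0, 1.5, 9.2]
grip_width: 0.0001
```

Call:
send_rows --pt "0 0 0.001 0" --pt "0 0 0 0" --pt "0 0 0 0"

```text
clock: 15.5
eef_pos: [0.4718, 0.0716, -0.0028]
tool_rot: [0.568, 0.823, 0.001, 0.001]
ft_force: [-3.2, 1.0, 14.4]
grip_width: -0.0002
```

```bash
python3 -c "
from h import *
for k in range(3): p,d=shot('side','side7%d'%k)
cv2.imwrite('pics/side7c.png',cv2.resize(cv2.convertScaleAbs(p[200:270,260:360],alpha=2),None,fx=8,fy=8))
print(monitor.get_obs()['ft_force'])
i=cams.camera_info('side');K=i['intrinsics'];T=i['T'];Ki=np.linalg.inv(K)
u,v=np.meshgrid(np.arange(640),np.arange(480))
def prof(f):
    d=np.load('pics/%s.npz'%f)['d']
    P=(np.stack([u,v,np.ones_like(u)],-1)@Ki.T*[1,-1,-1]*d[...,None])@T[:3,:3].T+T[:3,3]
    q=P[...,:2]-C+[.0015,0]; sx=q@EX; sy=q@EY
    for name,s0 in(('t1',.022),('t2',-.086)):
      print(f,name,[(round(np.median(P[...,2][m])*1000,1),round(P[...,2][m].std()*1000,1),m.sum()) for a in np.arange(0,.064,.008)+s0 for m in [(abs(sx+.04)<.028)&(sy>a)&(sy<a+.008)&(abs(P[...,2]-.033)<.008)]])
for f in('side0','side5','side70','side71','side72'): prof(f)
"; python3 tilt.py side70 side71 side72
```

```text
[-3.81903803  0.88500535 15.20808478]
side0 t1 [(np.float64(32.4), np.float64(3.0), np.int64(67)), (np.float64(33.0), np.float64(2.2), np.int64(50)), (np.float64(32.4), np.float64(2.1), np.int64(52)), (np.float64(32.5), np.float64(1.9), np.int64(48)), (np.float64(33.0), np.float64(2.3), np.int64(48)), (np.float64(32.3), np.float64(2.2), np.int64(54)), (np.float64(33.1), np.float64(2.3), np.int64(46)), (np.float64(33.0), np.float64(2.0), np.int64(45))]
side0 t2 [(np.float64(32.1), np.float64(2.6), np.int64(67)), (np.float64(32.9), np.float64(1.8), np.int64(58)), (np.float64(32.4), np.float64(2.1), np.int64(53)), (np.float64(32.4), np.float64(2.1), np.int64(54)), (np.float64(32.7), np.float64(2.3), np.int64(58)), (np.float64(32.4), np.float64(2.1), np.int64(51)), (np.float64(32.9), np.float64(2.2), np.int64(58)), (np.float64(32.3), np.float64(2.3), np.int64(52))]
side5 t1 [(np.float64(31.8), np.float64(2.8), np.int64(57)), (np.float64(32.9), np.float64(1.8), np.int64(48)), (np.float64(31.7), np.float64(2.0), np.int64(56)), (np.float64(31.9), np.float64(2.1), np.int64(46)), (np.float64(
[... 3046 characters left out ...]
oat64(2.6), np.int64(54)), (np.float64(32.4), np.float64(2.1), np.int64(49))]
side70 tile 1 323 slope x,y [0.002 0.041] z 0.0308
side70 tile 2 363 slope x,y [ 0.003 -0.003] z 0.0326
side70 tile 3 242 slope x,y [0.001 0.001] z 0.0326
side70 tile 4 327 slope x,y [-0.004  0.008] z 0.0326
side71 tile 1 328 slope x,y [0.006 0.056] z 0.0311
side71 tile 2 358 slope x,y [ 0.027 -0.001] z 0.0328
side71 tile 3 254 slope x,y [0.012 0.009] z 0.0323
side71 tile 4 321 slope x,y [-0.006  0.005] z 0.0327
side72 tile 1 318 slope x,y [0.003 0.064] z 0.031
side72 tile 2 356 slope x,y [0.012 0.004] z 0.0327
side72 tile 3 238 slope x,y [ 0.009 -0.002] z 0.0326
side72 tile 4 321 slope x,y [ 0.021 -0.005] z 0.0326
```

View pics/side7c.png

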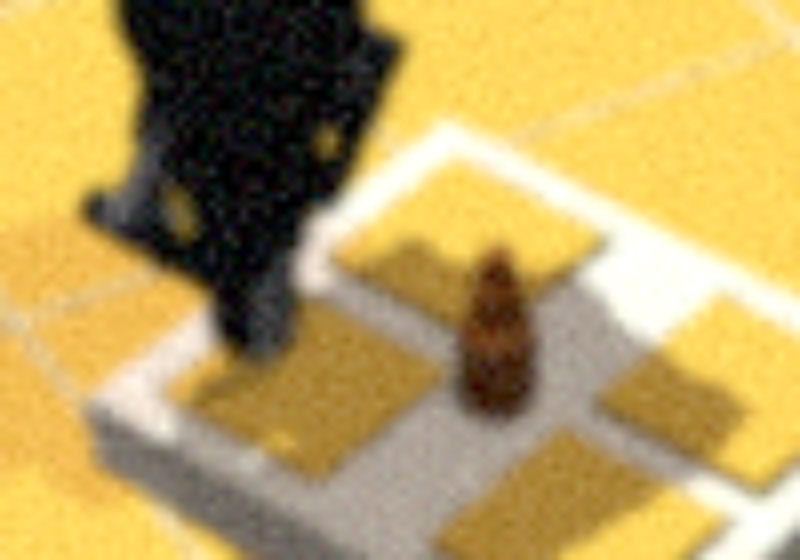

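Tile_1 is the loose one. At 15 N its whole top reads 30.1 mm against 32.6 mm before, so it is seated. The 6 N frame (side5) shows medians falling from about 32 to 29.7 mm towards the pressed edge. My earlier slope fit was contaminated by finger pixels. I'll repeat a gentle press farther out for an unmistakable rock.

Call:
send_rows --pt "0 0 -0.005 0" --pt "0 0 -0.005 0" --pt "0.005 -0.001 0 0" --pt "0 0 0.003 0" --pt "0 0 0.002 0" --pt "0 0 0.001 0" --pt "0 0 0 0" --pt "0 0 0 0"

```text
clock: 16.45
eef_pos: [0.4679, 0.0757, -0.0008]
tool_rot: [0.568, 0.823, -0.0, -0.0]
ft_force: [-0.9, 0.7, 1.0]
grip_width: -0.0001
```

Call:
send_rows --pt "0 0 0.001 0" --pt "0 0 0 0" --pt "0 0 0 0"

```text
clock: 16.75
eef_pos: [0.4682, 0.0759, -0.0015]
tool_rot: [0.568, 0.823, 0.0, -0.0]
ft_force: [-0.7, 0.5, 2.2]
grip_width: 0.0002
```

Call:
send_rows --pt "0 0 0.0007 0" --pt "0 0 0 0" --pt "0 0 0 0" --pt "0 0 0 0"

```text
clock: 17.15
eef_pos: [0.4682, 0.0758, -0.0021]
tool_rot: [0.568, 0.823, -0.0, -0.0]
ft_force: [-1.2, 0.3, 5.0]
grip_width: 0.0001
```

```bash
cat > prof.py <<'E'
from h import *
import sys
i=cams.camera_info('side');K=i['intrinsics'];T=i['T'];Ki=np.linalg.inv(K)
u,v=np.meshgrid(np.arange(640),np.arange(480))
def prof(fs):
    d=np.mean([np.load('pics/%s.npz'%f)['d'] for f in fs],0)
    P=(np.stack([u,v,np.ones_like(u)],-1)@Ki.T*[1,-1,-1]*d[...,None])@T[:3,:3].T+T[:3,3]
    q=P[...,:2]-C+[.0015,0]; sx=q@EX; sy=q@EY
    for lab,c,o in(('y',sy,sx+.04),('x',sx,sy-.054)):
        s0=.024 if lab=='y' else -.07
        print(lab,[float(round(np.median(P[...,2][m])*1000,1)) for a in np.arange(0,.06,.01)+s0 for m in [(abs(o)<.027)&(c>a)&(c<a+.01)&(abs(P[...,2]-.032)<.005)]])
prof(sys.argv[1].split(','))
E
python3 -c "
from h import *
for k in range(3): shot('side','side8%d'%k)
print(monitor.get_obs()['ft_force'],monitor.get_obs()['eef_pos'])"
python3 prof.py side80,side81,side82; python3 prof.py side0;python3 prof.py side70,side71,side72
```

```text
[-2.26608911  0.3074494   5.1396788 ] [ 0.46820133  0.07584638 -0.00211016]
y [34.2, 33.7, 32.6, 31.6, 31.2, 30.6]
x [32.1, 32.5, 32.2, 32.5, 32.5, 32.2]
y [33.0, 32.5, 32.5, 32.7, 33.2, 32.8]
x [32.1, 32.4, 33.0, 32.5, 32.5, 33.2]
y [30.4, 30.1, 29.9, 30.5, 30.5, 29.9]
x [30.2, 30.5, 30.2, 30.4, 30.0, 30.1]
```

That is a clear rock: the top runs from 34.2 to 30.6 mm over 50 mm, about 0.07 rad at 5 N. Next is the middle, landing about 6 mm outward so the gripper body stays clear of the dropper.

Call:
send_rows --pt "0 0 -0.005 0" --pt "0 0 -0.003 0" --pt "-0.01 0 0 0" --pt "-0.01 0 0 0" --pt "-0.005 0 0 0" --pt "0 0 0 0" --pt "0 0 0 0"

```text
clock: 18.0
eef_pos: [0.477, 0.0521, 0.0055]
tool_rot: [0.569, 0.823, -0.0, -0.0]
ft_force: [0.3, -0.6, 0.2]
grip_width: 0.0002
```

```bash
python3 -c "
from h import *
rel(-.04,.06,0)
p,d=shot('side','side9'); cv2.imwrite('pics/side9c.png',cv2.resize(cv2.convertScaleAbs(p[170:270,260:360],alpha=2),None,fx=6,fy=6))"
```

```text
t 18.0 pos [0.477  0.0521 0.0055] F [ 0.33 -0.62  0.19] need tool-axes [ 0.0006 -0.0005  0.0055] target [0.4763 0.0524 0.    ]
stand xy -0.0395 0.0594 toolx in stand 0.001 1.0 z [ 0. -0. -1.]
```

View pics/side9c.png

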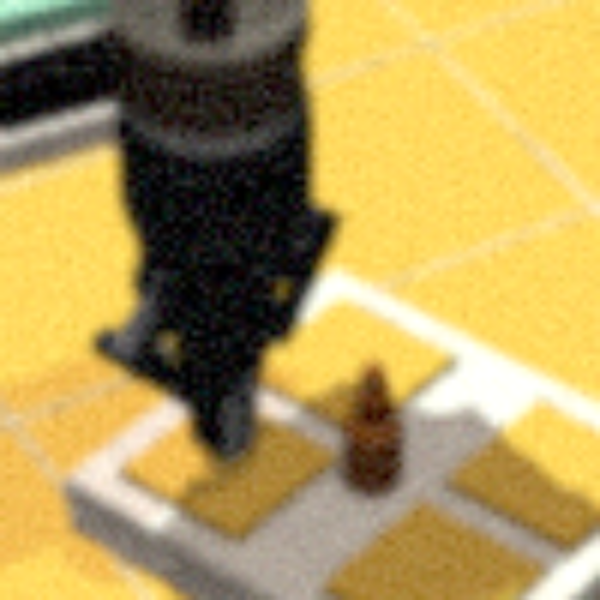

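The tip (crop about (232,458)) is over the middle of tile_1 and the dropper (372,450) is untouched, so I'll press.

Call:
send_rows --pt "0 0 0.003 0" --pt "0 0 0.002 0" --pt "0 0 0.001 0" --pt "0 0 0.001 0" --pt "0 0 0.001 0" --pt "0 0 0 0" --pt "0 0 0 0"

```text
clock: 18.75
eef_pos: [0.477, 0.0527, -0.0019]
tool_rot: [0.568, 0.823, 0.0, -0.0]
ft_force: [-2.2, 0.9, 5.5]
grip_width: 0.0001
```

Call:
send_rows --pt "0 0 0.001 0" --pt "0 0 0.0005 0" --pt "0 0 0 0" --pt "0 0 0 0"

```text
clock: 19.15
eef_pos: [0.477, 0.0527, -0.0029]
tool_rot: [0.568, 0.823, 0.0, -0.0]
ft_force: [-3.6, 0.5, 10.6]
grip_width: 0.0001
```

Call:
send_rows --pt "0 0 0.001 0" --pt "0 0 0 0" --pt "0 0 0 0" --pt "0 0 0 0"

```text
clock: 19.55
eef_pos: [0.477, 0.0527, -0.0029]
tool_rot: [0.568, 0.823, 0.0, 0.0]
ft_force: [-5.6, -0.3, 17.6]
grip_width: 0.0002
```

```bash
python3 -c "
from h import *
for k in range(3): p,d=shot('side','sideA%d'%k)
cv2.imwrite('pics/sideAc.png',cv2.resize(cv2.convertScaleAbs(p[170:270,260:360],alpha=2),None,fx=6,fy=6))
print(monitor.get_obs()['ft_force'],monitor.get_obs()['eef_pos'])"
python3 prof.py sideA0,sideA1,sideA2
```

```text
[-6.71304301 -0.14103905 17.05061221] [ 0.47703555  0.05268029 -0.0028856 ]
y [30.1, 30.1, 29.8, 29.9, 29.6, 30.3]
x [29.5, 30.0, 30.2, 29.7, 30.0, 29.8]
```

View pics/sideAc.png

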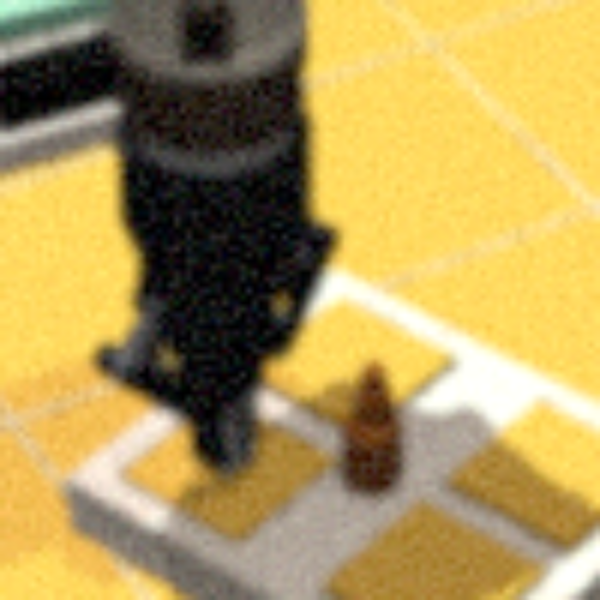

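Tile_1 is down about 2.8 mm and level under a steady 17 N, and the dropper has not moved. I'll do a short stability check and hand in.

Call:
send_rows --pt "0 0 0 0" --pt "0 0 0 0" --pt "0 0 0 0" --pt "0 0 0 0" --pt "0 0 0 0"

```text
clock: 20.2
eef_pos: [0.4771, 0.0527, -0.0029]
tool_rot: [0.568, 0.823, 0.0, 0.0]
ft_force: [-6.3, -0.4, 17.6]
grip_width: -0.0003
```

```bash
python3 -c "
from h import *
o=monitor.get_obs();print(o['clock'],o['ft_force'],o['eef_pos'])
print(order.job_done())"
```

```text
20.2 [-6.26559173 -0.39011142 17.6167306 ] [ 0.47705474  0.05268523 -0.00288811]
the job is handed in; nothing more can be done
None
```

Tile_1 (near left) was the loose one, and I handed the job in at 20.2 s while still pressing its middle with about 17.6 N.

- **Finding it:** At 5 N near its outer edge, tile_1 rocked by about 0.07 rad (depth profile 34.2 to 30.6 mm over 50 mm). Tile_3 stayed stiff at 19 N. I did not press tiles 2 and 4, because tile_1 had already rocked.
- **Final hold:** Tile_1's top reads 29.6–30.3 mm across the whole face, against about 32.7 mm at the start. That puts it about 2.8 mm down and level. The force held steady over the last 0.65 s, and the dropper looked unmoved.

Three things disagreed along the way:
- **TCP height:** The shut fingertips stood about 30 mm above the reported TCP, so contact came at a reading of about 0.000 instead of 0.033. I found contact from the images and the force instead.
- **First tilt reading:** My first plane fit called tile_1 level during its first press. It included finger pixels, and the later depth profiles corrected it.
- **Sideways force:** About 6 N remained sideways at the end, which I did not remove.

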